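# Lay the straightedge along the blank on the sloping layout board

### The job

Pick up the straightedge with the red grip and lay it flat on the sloping layout board, just uphill of the dark metal blank, with its long edge flush along the blank's whole top edge and roughly centred on it, ready for scribing. Let go of it there. Do not turn the clamped blank, and leave the tape roll, the jar and the pipe clamp where they are.

Things in the scene. Friction and masses are not known exactly. Their poses are not given: they have to be found in the camera images.
- straightedge_center (a point): Loose aluminium straightedge, 280 x 40 x 6 mm, 0.25 kg, with a red grip bar along its middle (110 long, 16 wide, 28 mm tall, so its top is 34 mm above the straightedge's underside). This point is the centre of the whole, 17 mm above its underside. x runs along its length, y across, z up out of its upper face. Both ends and both long edges are alike. It starts flat on the table.
- board: Sloping plywood layout board, fixed to the table, 360 mm wide, sloping at 30 degrees to the horizontal; the low edge is on its -x side. Origin at table level under the middle of the deck; x points horizontally uphill, y along its width. The deck is 260 mm long along the slope; its top surface is 24 mm above the table at the low edge, 89 mm above the origin at the middle and 154 mm at the high edge. A low aluminium lip runs along the low edge.
- blank_top_edge (a point): Dark metal blank, a plate of 220 x 100 x 8 mm with four holes, clamped flat on the board by a brass bolt (14 mm high over the deck) near its middle. This point lies at the middle of its top (uphill) long edge, on the deck surface at the foot of that edge face. y runs along this 220 mm edge, x points uphill away from the blank in the deck's plane, z is square off the deck (tilted 30 degrees from vertical). The deck is free for at least 70 mm uphill of the edge.
- blank (a joint): Angle to which the blank is turned about its clamp bolt in the deck's plane, rad; 0 is with its top edge parallel to the board's width, positive anticlockwise seen from above. It is clamped stiffly and stays where it is.
- tape: Bystander: roll of tan tape, 86 mm across, 24 mm high, lying flat; origin under its centre.
- jar: Bystander: small jar with a black lid, 54 mm across, 48 mm high, upright; origin under its centre.
- clamp: Bystander: steel pipe clamp (a hinged ring with a wing nut), 67 x 98 x 18 mm, lying flat; origin under its middle.

How it is judged:
At the end, for the whole second after the job is handed in: The straightedge lies at rest, flat on the sloping board (within about 2 degrees, its height within 3 mm), its long edge along the blank's top edge: gap at the middle under 2.5 mm, parallel within 0.02 rad (1.1 degrees), centred along the edge within 30 mm (x of straightedge_center in the frame of blank_top_edge between 0.0175 and 0.0225 m and y of straightedge_center in the frame of blank_top_edge between -0.03 and 0.03 m and z of straightedge_center in the frame of blank_top_edge between 0.014 and 0.02 m and angle between the x axis of straightedge_center and the y axis of blank_top_edge, either way round below 0.02 rad and angle between the z axis of straightedge_center and the z axis of blank_top_edge, either way round below 0.04 rad and linear speed of straightedge below 0.01 m/s); the robot touches nothing.
It fails at once if the clamped blank is turned: the middle of its top edge moves more than 3 mm (distance of blank_top_edge from where it was at the start of the episode above 0.003 m).
It fails at once if the roll of tape is moved more than 15 mm (distance of tape from where it was at the start of the episode above 0.015 m).
It fails at once if the jar is moved more than 15 mm (distance of jar from where it was at the start of the episode above 0.015 m).
It fails at once if the pipe clamp is moved more than 15 mm (distance of clamp from where it was at the start of the episode above 0.015 m).
It also fails if it takes over 42 s, if anything falls off the work surface, if the arm or the gripper's body presses on something with over 40 N, if the wrist force passes 120 N, or if a joint passes its speed limit or range.

### The arm

A 6-joint arm with a two-finger parallel gripper is mounted at the origin on a cart in front of the work surface, level with it; the furniture and walls round the work are solid. World frame = base frame: x ahead of the robot, y to its left, z up, the work surface at z = 0. Lengths are in m, angles in rad, forces in N, time in s.
With the tool pointing down it reaches from about 0.35 to 0.775 m from the base axis. Payload 5.5 kg.
Tool frame: the origin (TCP) lies midway between the tips of the shut fingers; the grasp point (between the pads) lies behind it (env.tcp_to_grasp is the z of the grasp point in the tool frame, in m); z points along the fingers, y is the line along which they close (so a half turn about z gives the same grasp; the last joint's range is limited). The gripper opens to 85 mm and grips with 20 to 120 N. Pads are 22 mm wide; open, the fingers measure 114 mm over their backs; the gripper's body (76 mm by 85 mm) begins 54 mm behind the grasp point. The pads swing forward as they close: fully open they stand 13 mm farther back than shut.
Start: joints at [1.045, 0.313, 0.046, 1.304, 0, 1.431], TCP at [0.216, 0.533, 0.231] pointing down, gripper open.
Joint ranges: [-2.76, 2.76], [-0.86, 1.69], [-1.03, 1.26], [-2.2, 2.34], [-1.47, 1.5], [-3.14, 3.14]. Speed limits (rad/s): [2.57, 2.57, 3.14, 3.14, 3.14, 3.14].

### API

Orientations are given as a unit quaternion [x, y, z, w].
In Python, from station import env gives the robot as it stands.
- The arm moves only by the shell command python3 -m pendant 'ROWS'. ROWS is JSON, a list that holds one entry, the list of rows, each a list of 5 numbers: the shift along the tool's x, y, z in cm, then the turn about the tool's z in rad, then the finger opening in cm, from 0 to 8.54. In form: [[[tx, ty, tz, yaw, grip], ...]]. A call has 1 to 8 rows; each row shifts and turns the commanded pose from where the row before left it, along the tool's axes as they then stand; what a row does not reach is not made up. A row lasts 1/10 s, in which the tool goes at most 50 mm and 8.59 degrees, less where a joint would pass 70% of its speed; a pose out of reach is approached as far as the arm can. A call with a gripper value outside its range is refused whole. The fingers move at their own pace and stop on an object; the grip force is fixed at half the most. Time passes only in rows, so rows that do not move let the fingers close. It gives the time, the measured TCP pose, the force, the opening and the grip force at its end, in the units of the state.
- env.read_state(): the state, without advancing time (a new reading comes with each control period).
- env.read_camera(name): name is "scene" or "side" or "wrist"; returns a dict with "frame" (400x640x3 uint8, blue, green, red), "fx", "fy", "cx", "cy" (pixels), "distortion" ([k1, k2, p1, p2, k3] as OpenCV has them; the pictures are not rectified), "R" (3x3) and "t" (3): a world point X has camera coordinates R X + t. Camera axes: x right, y down, z forward; pixel columns grow to the right and rows downward; lengths in m; the calibration is good to about 2 mm. A picture is of the moment at which its call begins. There is no depth.
- env.finish_job(): hands the job in; it is judged then, once.
The state is a dict: "clock": time; "joints": joint angles; "joint_velocities": joint speeds; "tau": joint torques, N m; "position": TCP position; "ee_rot": TCP orientation; "force": force on the tool from outside, world axes, zero at the start; "ft_torque": the same for the moment, N m; "finger_gap": finger opening in m; "finger_force": force on a finger pad.
Only numpy, scipy, OpenCV 4.12 (cv2) and the standard library are available. Lean on these libraries where they do the work, as an engineer would, in place of code of your own. Each camera call takes 0.05 s, during which the arm holds its last target. There are 200 camera calls.

## Working session

There is one attempt and no reset: what is moved stays moved. The work goes in short steps, Python scripts to look and compute and a shell command to move; the robot and the scene stay as the last step left them, time stands still between calls to the robot, and variables do not carry over. Pictures are saved under pics/ and viewed, at most 10 in all, crops included, and the job is handed in when it is done.

```bash
mkdir -p pics; ls; python3 - <<'E'
from station import env
import cv2,numpy as np
s=env.read_state();print(s['clock'],s['position'],s['ee_rot'],s['finger_gap'],env.tcp_to_grasp)
for n in ("scene","side"):
    c=env.read_camera(n);cv2.imwrite(f"pics/{n}0.png",c["frame"]);print(n,c["fx"],c["R"],c["t"],c["distortion"])
    np.savez(f"{n}0.npz",**c)
E
```

```text
pics
0.0 [0.21612355 0.53230796 0.23042943] [ 1.91706756e-01  9.81451861e-01 -8.22729442e-04 -2.95015412e-04] 0.0856103541429802 -0.0187
scene 405.262070954373 [[ 0.58359879 -0.81182507  0.01877494]
 [-0.40320282 -0.3097657  -0.86108809]
 [ 0.70486874  0.49495986 -0.50810905]] [-0.4089362   0.27591071  1.1298589 ] [-0.0417099  0.         0.         0.         0.       ]
side 411.8865752921157 [[-0.6377154   0.77005183 -0.018419  ]
 [ 0.46591194  0.36658049 -0.8053228 ]
 [-0.61338825 -0.52214838 -0.59255036]] [ 0.40860978 -0.17779115  1.81734768] [0.01298792 0.         0.         0.         0.        ]
```

View pics/scene0.png

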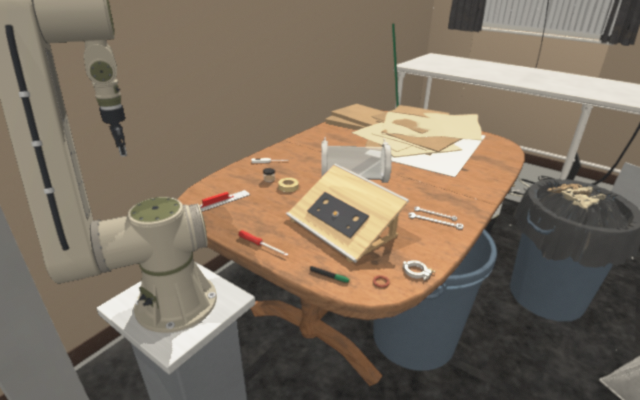

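View pics/side0.png

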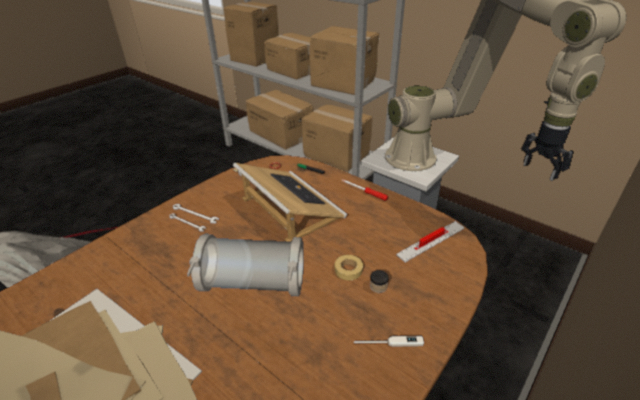

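Both views show the straightedge at scene (222,200) and side (431,240). The board and blank are at scene (340,212) and side (298,187). The tape and jar sit at scene (288,185) and (269,175).

```bash
cat > h.py <<'E'
import numpy as np,cv2
def K(c): return np.array([[c['fx'],0,c['cx']],[0,c['fy'],c['cy']],[0,0,1.]])
def ray(c,p):
    u=cv2.undistortPoints(np.array(p,float).reshape(-1,1,2),K(c),np.array(c['distortion']))[:,0]
    R=np.array(c['R']);return -R.T@np.array(c['t']),np.c_[u,np.ones(len(u))]@R
def onplane(c,p,n=(0,0,1),d=0.):
    o,r=ray(c,p);n=np.array(n,float);return o+r*((d-n@o)/(r@n))[:,None]
def proj(c,X): return cv2.projectPoints(np.array(X,float).reshape(-1,3),cv2.Rodrigues(np.array(c['R']))[0],np.array(c['t']),K(c),np.array(c['distortion']))[0][:,0]
def tri(c1,p1,c2,p2):
    o1,r1=ray(c1,p1);o2,r2=ray(c2,p2);out=[]
    for a,b in zip(r1,r2):
        s=np.linalg.lstsq(np.c_[a,-b],o2-o1,rcond=None)[0];q=o1+a*s[0];w=o2+b*s[1];out.append(np.r_[(q+w)/2,np.linalg.norm(q-w)])
    return np.array(out)
def comp(m,roi):
    x0,y0,x1,y1=roi;z=np.zeros_like(m);z[y0:y1,x0:x1]=m[y0:y1,x0:x1]
    n,l,st,_=cv2.connectedComponentsWithStats(z);k=1+np.argmax(st[1:,4]);return (l==k).astype(np.uint8)*255
def hull(m):
    return cv2.convexHull(max(cv2.findContours(m,0,1)[0],key=cv2.contourArea))
def quad(m):
    h=hull(m)
    return cv2.approxPolyN(h,4,ensure_convex=True).reshape(-1,2)
E
python3 - <<'E'
from h import *
S=dict(np.load('scene0.npz'));D=dict(np.load('side0.npz'))
for c,roi,rb in((S,(295,180,375,245),(185,185,255,215)),(D,(262,165,335,212),(390,215,470,265))):
    h=cv2.cvtColor(c['frame'],cv2.COLOR_BGR2HSV)
    m=comp(cv2.inRange(h,(0,0,0),(180,255,75)),roi);print('blank',m.sum()//255,quad(m).tolist())
    r=comp(cv2.inRange(h,(0,150,90),(5,255,255))|cv2.inRange(h,(172,150,90),(180,255,255)),rb);print('red',r.sum()//255,cv2.minAreaRect(hull(r)))
    w=comp(cv2.inRange(h,(0,0,130),(180,60,255))|r,rb);print('se',w.sum()//255,cv2.minAreaRect(hull(w)),quad(w).tolist())
    print(onplane(c,quad(w),d=.006).round(4).tolist(), onplane(c,[cv2.minAreaRect(hull(r))[0]],d=.02).round(4))
    print('tape/jar',onplane(c,[(288,185),(269,175)] if c is S else [(349,267),(380,281)],d=.03).round(3).tolist())
v=cv2.resize(S['frame'][150:270,270:420],None,fx=4,fy=4,interpolation=cv2.INTER_CUBIC)
w=cv2.resize(D['frame'][145:265,220:370],None,fx=4,fy=4,interpolation=cv2.INTER_CUBIC)
cv2.imwrite('pics/c1.png',v);cv2.imwrite('pics/c2.png',w)
E
```

```text
Traceback (most recent call last):
  File "h.py", line 16, in comp
    n,l,st,_=cv2.connectedComponentsWithStats(z);k=1+np.argmax(st[1:,4]);return (l==k).astype(np.uint8)*255
                                                     ~~~~~~~~~^^^^^^^^^^
ValueError: attempt to get argmax of an empty sequence
```

```bash
python3 - <<'E'
from h import *
S=dict(np.load('scene0.npz'));D=dict(np.load('side0.npz'))
print(S['frame'].dtype,S['frame'].shape,S['frame'][210,330],S['frame'][212,340],S['frame'][208,350],S['frame'][198,222],D['frame'][187,298],D['frame'][190,285])
h=cv2.cvtColor(S['frame'],cv2.COLOR_BGR2HSV);print(h[210,330],h[201,215],h[196,240],h[225,330])
E
```

```text
uint8 (400, 640, 3) [89 88 90] [90 89 91] [87 87 88] [ 38  41 141] [ 72 112 145] [ 83 125 156]
[165   6  90] [  1 179 140] [ 23   9 234] [ 16  55 112]
```

```bash
python3 - <<'E'
from h import *
S=dict(np.load('scene0.npz'));D=dict(np.load('side0.npz'))
for c,roi,rb in((S,(295,180,375,245),(185,185,255,215)),(D,(262,165,335,212),(390,215,470,265))):
    h=cv2.cvtColor(c['frame'],cv2.COLOR_BGR2HSV)
    m=comp(cv2.inRange(h,(0,0,0),(180,70,115)),roi);print('blank',m.sum()//255,quad(m).tolist())
    r=comp(cv2.inRange(h,(0,150,90),(5,255,255))|cv2.inRange(h,(172,150,90),(180,255,255)),rb);print('red',r.sum()//255,cv2.minAreaRect(hull(r)))
    w=comp(cv2.inRange(h,(0,0,130),(180,60,255))|r,rb);print('se',w.sum()//255,cv2.minAreaRect(hull(w)),quad(w).tolist())
    print(onplane(c,quad(w),d=.006).round(4).tolist(), onplane(c,[cv2.minAreaRect(hull(r))[0]],d=.02).round(4))
    print('tape/jar',onplane(c,[(288,185),(269,175)] if c is S else [(349,267),(380,281)],d=.03).round(3).tolist())
v=cv2.resize(S['frame'][150:270,270:420],None,fx=4,fy=4,interpolation=cv2.INTER_CUBIC)
w=cv2.resize(D['frame'][145:265,220:370],None,fx=4,fy=4,interpolation=cv2.INTER_CUBIC)
cv2.imwrite('pics/c1.png',np.r_[v[:300],w[50:350]])
E
```

```text
blank 1238 [[369, 216], [350, 237], [307, 211], [324, 192]]
red 173 ((214.95001220703125, 198.35000610351562), (6.32455587387085, 26.879358291625977), 71.56505584716797)
se 551 ((216.25, 201.75001525878906), (13.597795486450195, 67.04029083251953), 71.56504821777344) [[249, 194], [185, 220], [185, 205], [241, 186]]
[[0.5606, 0.2673, 0.006], [0.2778, 0.3151, 0.006], [0.3461, 0.4024, 0.006], [0.5898, 0.343, 0.006]] [[0.4366 0.33   0.02  ]]
tape/jar [[0.684, 0.162, 0.03], [0.704, 0.286, 0.03]]
blank 468 [[289, 176], [325, 203], [304, 201], [269, 173]]
red 207 ((430.98663330078125, 236.4762420654297), (7.24497127532959, 30.232776641845703), 60.64224624633789)
se 730 ((429.60003662109375, 240.30001831054688), (12.527507781982422, 71.19593048095703), 60.2551155090332) [[465, 227], [405, 262], [395, 254], [452, 219]]
[[0.3052, 0.3855, 0.006], [0.5815, 0.3095, 0.006], [0.57, 0.2665, 0.006], [0.2921, 0.3318, 0.006]] [[0.4377 0.3229 0.02  ]]
tape/jar [[0.728, 0.198, 0.03], [0.717, 0.302, 0.03]]
```

View pics/c1.png

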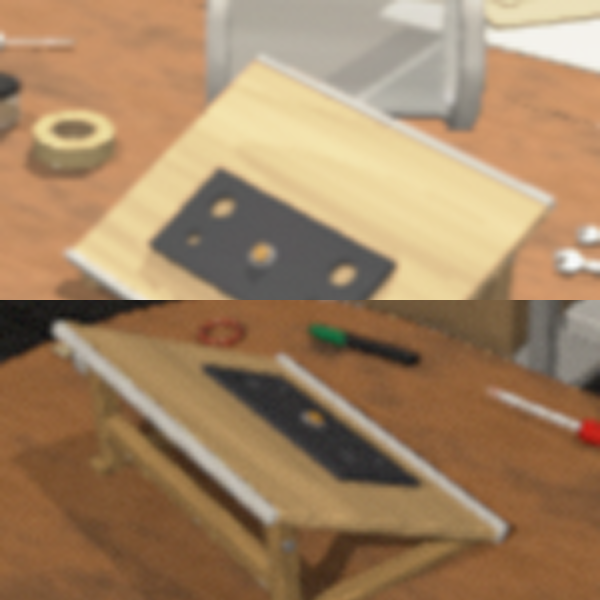

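The crops show the blank's top edge clearly. In the scene view it runs from about (325,192) to (369,216), and in the side view from about (305,202) to (271,174.5). Next I triangulate it.

```bash
python3 - <<'E'
from h import *
from scipy.spatial.transform import Rotation as Ro
S=dict(np.load('scene0.npz'));D=dict(np.load('side0.npz'))
# L=+y end, R=-y end of blank top edge; board high edge ends
T=tri(S,[(325,192),(368.75,216.25),(270+65,150+14.5),(270+138,150+50)],D,[(305,201.75),(270.75,174.5),(220+68.5,145+(520-250)/4),(220+14.5,145+(326-250)/4)])
print(T.round(4)); d=T[0]-T[1];print(np.linalg.norm(d),d/np.linalg.norm(d),T[:2].mean(0)); d=T[2]-T[3];print(np.linalg.norm(d[:3]),d)
R=Ro.from_quat([1.91706756e-01,9.81451861e-01,-8.22729442e-04,-2.95015412e-04]).as_matrix();print(R.round(3))
from station import env
c=env.read_camera('wrist');cv2.imwrite('pics/w0.png',c['frame']);o,_=ray(c,[(0,0)]);print(R.T@(o-env.read_state()['position']),R.T@np.array(c['R']).T, c['fx'])
E
```

```text
[[ 0.628  -0.0628  0.0973  0.0009]
 [ 0.5796 -0.2758  0.0979  0.0017]
 [ 0.7535 -0.0195  0.1498  0.0017]
 [ 0.6682 -0.3689  0.1524  0.0032]]
0.21850096093877813 [ 0.22178171  0.97508636 -0.00289755 -0.00332658] [ 0.60380214 -0.16929134  0.09759378  0.00130827]
0.35962793591256664 [ 0.08530424  0.34935495 -0.00256084 -0.00148711]
[[-0.926  0.376 -0.001]
 [ 0.376  0.926 -0.002]
 [ 0.    -0.002 -1.   ]]
[ 0.08247534  0.00043428 -0.14266283] [[-1.26981261e-04 -9.47193948e-01 -3.20661205e-01]
 [ 9.99999975e-01 -6.14450722e-05 -2.14496971e-04]
 [ 1.83467181e-04 -3.20661225e-01  9.47193932e-01]] 357.4770333711787
```

```bash
python3 -m pendant '[[[0,0,0,-0.136,8.5],[-3.8,-2.1,0,0,8.5],[-3.8,-2.1,0,0,8.5],[-3.8,-2.1,0,0,8.5],[-3.8,-2.1,0,0,8.5],[-3.8,-2.1,0,0,8.5],[-3.8,-2.1,0,0,8.5],[-3.8,-2.1,0,0,8.5]]]'; cat > m.py <<'E'
from h import *
from station import env
from scipy.spatial.transform import Rotation as Ro
def look(name,z0=.006):
    s=env.read_state();c=env.read_camera('wrist');cv2.imwrite(f'pics/{name}.png',c['frame']);np.savez(name+'.npz',**c)
    R=Ro.from_quat(s['ee_rot']).as_matrix();return s,c,R
E
python3 - <<'E'
from m import *
s,c,R=look('w1');print(s['clock'],s['position'],R.round(3).tolist(),s['joints'])
h=cv2.cvtColor(c['frame'],cv2.COLOR_BGR2HSV)
r=comp(cv2.inRange(h,(0,150,70),(5,255,255))|cv2.inRange(h,(172,150,70),(180,255,255)),(0,0,640,400))
q=quad(r);print(q.tolist(),onplane(c,q,d=.034).round(4).tolist())
E
```

```text
clock: 0.95
position: [0.4387, 0.3231, 0.2311]
ee_rot: [0.125, 0.992, -0.0, -0.0]
force: [1.6, 1.0, 0.3]
finger_gap: 0.0852
finger_force: 0.0
0.95 [0.43867915 0.32313116 0.23110934] [[-0.969, 0.247, -0.0], [0.247, 0.969, -0.0], [0.0, -0.0, -1.0]] [ 4.87428583e-01  2.54736847e-01 -3.36454959e-02  1.28270640e+00
  1.38432346e-04  7.37127397e-01]
[[82, 134], [0, 162], [0, 138], [72, 112]] [[0.3511, 0.1071, 0.034], [0.3533, 0.0067, 0.034], [0.3311, 0.0196, 0.034], [0.3289, 0.1065, 0.034]]
```

View pics/w1.png

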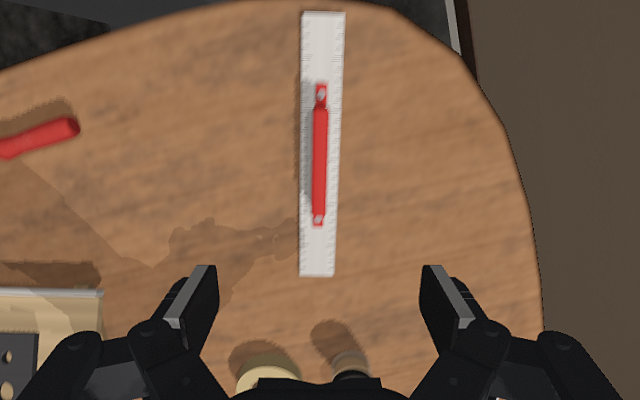

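The wrist view shows the straightedge spanning columns 300–346 and rows 12–276, with its red grip at (320,155). The jar and tape lie at the bottom, under the gripper.

```bash
python3 - <<'E'
from m import *
c=dict(np.load('w1.npz'));h=cv2.cvtColor(c['frame'],cv2.COLOR_BGR2HSV)
w=comp(cv2.inRange(h,(0,0,120),(180,70,255)),(270,0,370,300));q=quad(w);P=onplane(c,q,d=.006)
print(q.tolist(),P.round(4).tolist(),P.mean(0))
r=comp(cv2.inRange(h,(0,150,70),(5,255,255))|cv2.inRange(h,(172,150,70),(180,255,255)),(270,0,370,300))
q=quad(r);G=onplane(c,q,d=.03);print(q.tolist(),G.round(4).tolist(),G.mean(0))
(x,y),(a,b),_=cv2.minAreaRect(hull(w));l=cv2.fitLine(P[:,:2].astype(np.float32),2,0,.01,.01).ravel();print(np.degrees(np.arctan2(l[1],l[0])))
E
```

```text
[[346, 11], [334, 276], [298, 276], [300, 11]] [[0.3081, 0.3832, 0.006], [0.5803, 0.3059, 0.006], [0.5698, 0.2647, 0.006], [0.2974, 0.3414, 0.006]] [0.43890105 0.32380095 0.006     ]
[[324, 216], [311, 217], [313, 101], [328, 95]] [[0.494, 0.315, 0.03], [0.4918, 0.3016, 0.03], [0.3793, 0.3331, 0.03], [0.3774, 0.348, 0.03]] [0.43563371 0.32443    0.03      ]
-15.818922
```

```bash
python3 -m pendant '[[[0,0.05,4,0.026,8.5],[0,0,4,0,8.5],[0,0,4,0,8.5],[0,0,4,0,8.5],[0,0,3,0,8.5],[0,0,1.5,0,8.5],[0,0,0.9,0,8.5],[0,0,0,0,8.5]]]'; python3 -m pendant '[[[0,0,0,0,0],[0,0,0,0,0],[0,0,0,0,0],[0,0,0,0,0],[0,0,0,0,0],[0,0,0,0,0]]]'
```

```text
clock: 1.8
position: [0.437, 0.3247, 0.0161]
ee_rot: [0.137, 0.991, -0.001, -0.001]
force: [0.3, -0.7, 0.9]
finger_gap: 0.0851
finger_force: 0.0
clock: 2.4
position: [0.4384, 0.3253, 0.0181]
ee_rot: [0.137, 0.991, 0.0, 0.001]
force: [-2.0, -0.3, 5.1]
finger_gap: 0.0141
finger_force: 61.6
```

```bash
python3 -m pendant '[[[0,0,-1,0,0],[0,0,-3,0.07,0],[0,0,-4,0.14,0],[0,0,-4,0.14,0],[0,0,-4,0.14,0],[0,0,-4,0.14,0],[0,0,-4,0.14,0],[0,0,0,0.14,0]]]';python3 -m pendant '[[[0,0,0,0.14,0],[0,0,0,0.14,0],[0,0,0,0.14,0],[0,0,0,0.14,0],[0,0,0,0.05,0],[0,0,0,0,0]]]'; python3 - <<'E'
from m import *
s=env.read_state();R=Ro.from_quat(s['ee_rot']).as_matrix()
print(R.round(3).tolist(),s['joints'],(R.T@(np.array([.662,-.183,.262])-s['position'])*100).round(2))
E
```

```text
clock: 3.2
position: [0.4399, 0.3262, 0.2637]
ee_rot: [0.561, 0.828, 0.004, 0.002]
force: [1.2, 0.7, -3.5]
finger_gap: 0.0148
finger_force: 60.5
clock: 3.8
position: [0.4373, 0.3247, 0.257]
ee_rot: [0.782, 0.623, -0.001, -0.0]
force: [-0.0, -0.2, -4.1]
finger_gap: 0.0144
finger_force: 60.4
[[0.223, 0.975, -0.001], [0.975, -0.223, -0.001], [-0.001, -0.001, -1.0]] [4.91281460e-01 2.49371520e-01 2.23882186e-02 1.34533460e+00
 1.38466240e-05 2.28710142e+00] [-44.48  33.23  -0.5 ]
```

```bash
python3 -m pendant '[[[-1.7,1.3,0,0,0],[-3.4,2.5,0,0,0],[-3.4,2.5,0,0,0],[-3.4,2.5,0,0,0],[-3.4,2.5,0,0,0],[-3.4,2.5,0,0,0],[-3.4,2.5,0,0,0],[-3.4,2.5,0,0,0]]]';python3 -m pendant '[[[-3.4,2.5,0,0,0],[-3.4,2.5,0,0,0],[-3.4,2.5,0,0,0],[-3.4,2.5,0,0,0],[-3.4,2.5,0,0,0],[-1.9,1.9,0,0,0],[0,0,-0.5,0,0],[0,0,0,0,0]]]'; python3 - <<'E'
from m import *
s,c,R=look('w2');print(s['position'],R.round(3).tolist(),s['joints'])
E
```

```text
clock: 4.6
position: [0.5643, 0.0329, 0.2572]
ee_rot: [0.782, 0.624, -0.0, -0.0]
force: [0.3, 0.5, -2.6]
finger_gap: 0.0143
finger_force: 60.4
clock: 5.4
position: [0.6623, -0.1824, 0.2619]
ee_rot: [0.782, 0.623, -0.0, -0.001]
force: [-0.9, 0.3, -2.1]
finger_gap: 0.0146
finger_force: 60.5
[ 0.66233957 -0.18235143  0.26187646] [[0.223, 0.975, -0.001], [0.975, -0.223, 0.001], [0.001, -0.001, -1.0]] [-3.85578548e-01  5.48794179e-01  4.79263145e-01  1.50253783e+00
  4.64398104e-04  1.41041600e+00]
```

View pics/w2.png

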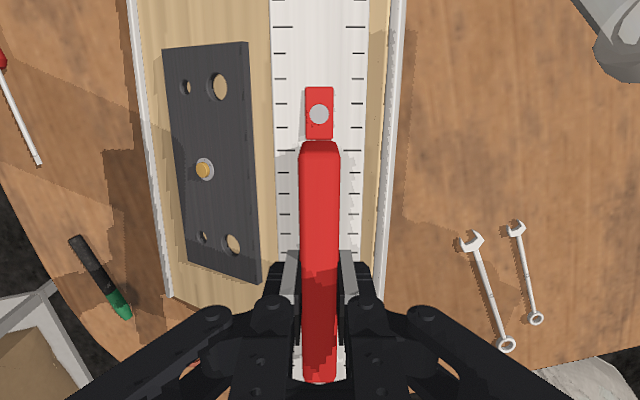

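The wrist view shows the blank's top edge running from (248,42) to (261,283) and its lower corners at (163,48) and (188,262). The straightedge is held at columns 272–370. I take the blank's pose from its known dimensions.

```bash
cat >> m.py <<'E'
def blank(c,roi):
    h=cv2.cvtColor(c['frame'],cv2.COLOR_BGR2HSV)
    m=comp(cv2.inRange(h,(0,0,0),(180,90,105)),roi);q=quad(m).astype(float)
    g=max(cv2.findContours(m,0,1)[0],key=cv2.contourArea).reshape(-1,2).astype(float);L=[]
    for i in range(4):   # refine sides with line fits
        a,b=q[i],q[(i+1)%4];d=(b-a)/np.linalg.norm(b-a);v=g-a;t=v@d;e=np.abs(v@[-d[1],d[0]])
        p=g[(e<3)&(t>8)&(t<np.linalg.norm(b-a)-8)];f=cv2.fitLine(p.astype(np.float32),2,0,.01,.01).ravel();L.append(np.cross([f[2],f[3],1],[f[2]+f[0],f[3]+f[1],1]))
    k=[np.cross(L[i-1],L[i]) for i in range(4)];return np.array([x[:2]/x[2] for x in k])
E
python3 - <<'E'
from m import *
c=dict(np.load('w2.npz'))
k=blank(c,(150,30,268,295));print(k.round(1).tolist())
a=np.array(sorted(k.tolist(),key=lambda p:p[0]));lo=a[:2];hi=a[2:]
lo=lo[np.argsort(lo[:,1])];hi=hi[np.argsort(hi[:,1])]   # row small = +tool x = +y end
img=np.r_[hi,lo];obj=np.array([[0,.11,0],[0,-.11,0],[-.1,.11,.008],[-.1,-.11,.008]])
ok,rv,tv=cv2.solvePnP(obj,img,K(c),np.array(c['distortion']),flags=cv2.SOLVEPNP_ITERATIVE)
Rc=np.array(c['R']);A=Rc.T@cv2.Rodrigues(rv)[0];p=Rc.T@(tv.ravel()-np.array(c['t']))
e=cv2.projectPoints(obj,rv,tv,K(c),np.array(c['distortion']))[0][:,0]-img
print(p,'\n',A.round(4),'\n',np.degrees(np.arctan2(A[1,1],A[0,1])),np.degrees(np.arccos(A[2,2])),e.round(2).tolist())
# assuming 30deg deck plane through board yaw 76.3
for z in (.086,.09,.094,.098):
    y=np.radians(76.3);u=np.array([np.sin(y),-np.cos(y),0]);n=-np.sin(np.pi/6)*u+np.array([0,0,np.cos(np.pi/6)])
    P=onplane(c,hi,n,n@np.r_[p[:2],z]);d=P[0]-P[1];print(z,np.linalg.norm(d),P.mean(0).round(4),np.degrees(np.arctan2(d[1],d[0])),d[2])
E
```

```text
[[261.2, 286.0], [187.0, 259.9], [160.9, 49.2], [246.8, 41.2]]
[ 0.60684491 -0.1703415   0.10328625] 
 [[ 8.220e-01  2.234e-01 -5.239e-01]
 [-1.883e-01  9.747e-01  1.201e-01]
 [ 5.375e-01 -1.000e-04  8.433e-01]] 
 77.09360823977737 32.513271176568786 [[-0.19, 0.6], [-0.47, -0.77], [0.17, -1.04], [0.57, 1.27]]
0.086 0.23476288157662176 [ 0.6025 -0.1746  0.0841] 77.2580903377027 -0.0022662726400084487
0.09 0.23148613475651536 [ 0.6036 -0.1736  0.0886] 77.25809033770271 -0.0022346407158440607
0.094 0.2282093879364091 [ 0.6047 -0.1726  0.0931] 77.25809033770273 -0.0022030087916796726
0.098 0.22493264111630282 [ 0.6058 -0.1715  0.0976] 77.25809033770271 -0.002171376867515229
```

```bash
python3 -m pendant '[[[-0.1,-1.7,1,0,0],[0,-1.8,3,0,0],[0,0,3,0,0],[0,0,3,0,0],[0,0,1,0,0],[0,0,0.3,0,0],[0,0,0,0,0]]]'; python3 -m pendant '[[[0,0,0.2,0,0],[0,0,0,0,0]]]'; python3 -m pendant '[[[0,0,0.2,0,0],[0,0,0,0,0]]]'
```

```text
clock: 6.15
position: [0.6285, -0.1745, 0.1503]
ee_rot: [0.782, 0.624, 0.0, 0.0]
force: [-0.5, -0.2, -2.3]
finger_gap: 0.0146
finger_force: 60.5
clock: 6.35
position: [0.629, -0.1752, 0.1486]
ee_rot: [0.782, 0.623, 0.001, 0.001]
force: [-0.2, 0.2, -3.6]
finger_gap: 0.0141
finger_force: 60.5
clock: 6.55
position: [0.6283, -0.1751, 0.1455]
ee_rot: [0.782, 0.623, 0.0, 0.0]
force: [-0.1, 0.4, -3.7]
finger_gap: 0.0146
finger_force: 60.5
```

```bash
for i in 1; do python3 -m pendant '[[[0,0,0.2,0,0],[0,0,0,0,0]]]'; python3 -m pendant '[[[0,0,0.2,0,0],[0,0,0,0,0]]]'; done; python3 - <<'E'
from m import *
c=env.read_camera('side');cv2.imwrite('pics/s2.png',cv2.resize(c['frame'][120:250,200:380],None,fx=4,fy=4,interpolation=cv2.INTER_CUBIC))
E
```

```text
clock: 6.75
position: [0.628, -0.175, 0.1429]
ee_rot: [0.782, 0.623, -0.0, -0.0]
force: [0.3, 0.3, -3.4]
finger_gap: 0.0146
finger_force: 60.5
clock: 6.95
position: [0.628, -0.1749, 0.1409]
ee_rot: [0.782, 0.623, -0.0, -0.0]
force: [-0.2, 0.6, -3.3]
finger_gap: 0.0142
finger_force: 60.5
```

View pics/s2.png

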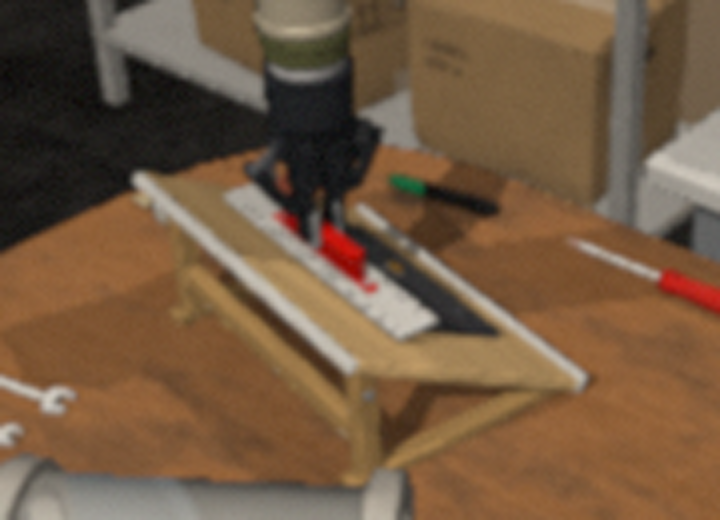

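The side view shows the straightedge held level over the deck, with its uphill edge just above the wood. I lower it until the force changes.

```bash
python3 -m pendant '[[[0,0,0.2,0,0],[0,0,0,0,0]]]'; python3 -m pendant '[[[0,0,0.15,0,0],[0,0,0,0,0]]]';python3 -m pendant '[[[0,0,0.15,0,0],[0,0,0,0,0]]]'
```

```text
clock: 7.2
position: [0.6281, -0.175, 0.1391]
ee_rot: [0.782, 0.623, -0.0, 0.0]
force: [-0.1, 0.5, -1.7]
finger_gap: 0.0142
finger_force: 60.7
clock: 7.4
position: [0.6282, -0.1749, 0.1386]
ee_rot: [0.782, 0.623, 0.0, 0.0]
force: [-1.3, 1.6, 2.6]
finger_gap: 0.0147
finger_force: 61.2
clock: 7.6
position: [0.6283, -0.175, 0.1384]
ee_rot: [0.782, 0.623, 0.0, 0.001]
force: [-4.3, 1.8, 9.1]
finger_gap: 0.0144
finger_force: 62.1
```

```bash
python3 -m pendant '[[[0,0,-0.2,0,0],[0,0,0,0,1.8],[0,0,0,0,2.2],[0,0,0,0,2.6],[0,0,0,0,3.2],[0,0,-0.2,0,4.0],[0,0,-0.3,0,5.5],[0,0,0,0,8.4]]]'; python3 - <<'E'
from m import *
s,c,R=look('w3')
d=env.read_camera('side');a=cv2.resize(d['frame'][120:250,200:380],None,fx=3,fy=3,interpolation=cv2.INTER_CUBIC)[:200]
cv2.imwrite('pics/w3s.png',np.r_[c['frame'],np.pad(a,((0,0),(0,100),(0,0)))])
E
```

```text
clock: 8.4
position: [0.629, -0.1753, 0.1443]
ee_rot: [0.782, 0.623, 0.001, 0.001]
force: [0.4, 0.0, 0.9]
finger_gap: 0.0672
finger_force: 0.0
```

View pics/w3s.png

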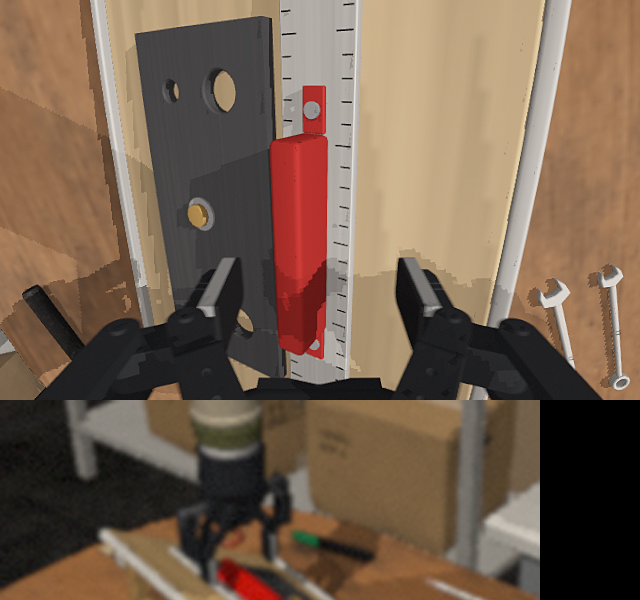

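The wrist view shows the straightedge flat on the deck. Its downhill edge is at column 281 and the blank edge at about 272, so the gap is a few millimetres. I now put the uphill finger behind the bar, low down, and slide it downhill gently.

```bash
python3 -m pendant '[[[0,-0.8,0,0,6.7],[0,-0.8,0,0,6.7],[0,0,0,0,5.0],[0,0,0.5,0,5.0],[0,0,0.5,0,5.0],[0,0,0,0,5.0]]]'; python3 -m pendant '[[[0,-0.2,0.2,0,5.0],[0,-0.2,0.2,0,5],[0,0,0,0,5]]]'; python3 - <<'E'
from m import *
s,c,R=look('w4')
E
```

```text
clock: 9.1
position: [0.612, -0.1712, 0.132]
ee_rot: [0.782, 0.623, -0.0, -0.001]
force: [-0.1, 0.2, -1.2]
finger_gap: 0.0501
finger_force: 0.0
clock: 9.4
position: [0.6082, -0.1703, 0.1289]
ee_rot: [0.782, 0.623, -0.0, -0.0]
force: [-0.8, -0.7, 0.4]
finger_gap: 0.0502
finger_force: 0.0
```

View pics/w4.png

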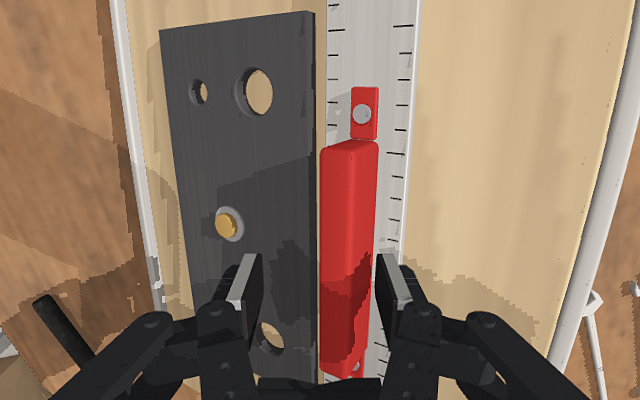

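Here the uphill fingertip, at (380,258), sits just off the bar near its middle. The blank edge is at column 316 and the straightedge edge at about 327, so the gap is about 8 mm.

```bash
python3 -m pendant '[[[0,-0.2,0.1,0,5.0],[0,-0.2,0.1,0,5],[0,0,0,0,5]]]'; python3 -m pendant '[[[0,-0.2,0.1,0,5.0],[0,0,0,0,5]]]';  python3 -m pendant '[[[0,-0.2,0.1,0,5.0],[0,0,0,0,5]]]'; cat > gap.py <<'E'
import sys
from m import *
s,c,R=look(sys.argv[1]);y=np.radians(77.2);e=np.array([np.cos(y),np.sin(y),0]);u=np.array([np.sin(y),-np.cos(y),0])
x=u*np.cos(np.pi/6)+[0,0,.5];n=np.cross(x,e);M=np.array([.606,-.171,.099])
print(n.round(2))
g=cv2.cvtColor(c['frame'],cv2.COLOR_BGR2HSV);o=[]
for t in np.arange(-.12,.125,.015):
    ss=np.arange(-.02,.06,.0005);P=M+e*t+np.outer(ss,x)
    p=proj(c,P);ok=(p[:,0]>0)&(p[:,0]<639)&(p[:,1]>0)&(p[:,1]<399)
    if ok.sum()<len(ss)*.8: continue
    v=np.array([g[int(q[1]),int(q[0])] if k else (0,0,0) for q,k in zip(p,ok)])
    lab=''.join('R' if (a[0]<6 or a[0]>172) and a[1]>140 else 'w' if a[2]>125 and a[1]<45 else 'k' if a[2]<110 and a[1]<90 else '.' for a in v)
    print(round(t,3),lab)
E
python3 gap.py w5
```

```text
clock: 9.75
position: [0.6044, -0.1695, 0.1272]
ee_rot: [0.782, 0.623, -0.0, -0.0]
force: [0.4, -0.0, 0.2]
finger_gap: 0.0499
finger_force: 0.0
clock: 9.95
position: [0.6026, -0.1691, 0.1262]
ee_rot: [0.782, 0.623, -0.0, -0.0]
force: [1.0, 0.1, -0.7]
finger_gap: 0.0498
finger_force: 0.0
clock: 10.15
position: [0.6006, -0.1686, 0.1252]
ee_rot: [0.782, 0.623, -0.0, -0.0]
force: [0.1, 0.1, 0.7]
finger_gap: 0.0501
finger_force: 0.0
[-0.49  0.11  0.87]
-0.075 kkkkkkkkkkkkkkkkkkkkkkkkkkkkkkkkkkkkkkkkRRRRRRRRRRRRRRRRRRRRRRRRRRRRRRRRRRRRRRRRRRRR.wRRRRRRRRR.wwwww...kkwwwwkkkkkkkkkkkkkkkkkkkkkkkkkkkkkkkkkkkkkkkkkkkkkkkkkk
-0.06 kkkkkkkkkkkkkkkkkkkkkkkkkkkkkkkkkkkkkkkRRRRRRRRRRRRRRRRRRRRRRRRRRRRRRRRRRRRRRRRRRRRRRRRRRRRRRRR..wwwwwwwwwwwwwwwwkkkkkkkkkkkkkkkkkkkkkkkkkkkkkkkkkkkkkkkkkkkkkkk
-0.045 kkkkkkkkkkkkkkkkkkkkkkkkkkkkkkkkkkkkkkk.RRRRRRRRRRRRRRRRRRRRRRRRRRRRRRRRRRRRRRRRRRRRRRRRRRRRRRRRRR.wwwwwwwwkkkkkkkkkkkkkkkkkkkkkkkkkkkkkkkkkkkkkkkkkkkkkkkkkkkkk
-0.03 kkkkkkkkkkkkkkkkkkkkkkkkkkkkkkkkkkkkkkkkRRRRRRRRRRRRRRRRRRRRRRRRRRRRRRRRRRRRRRRRRRRRRRRRRRRRRRRRRRR.kkkkkkkkkkkkkkkkkkkkkkkkkkkkkkkkkkkkkkk
[... 820 characters left out ...]
ww................................
0.06 kkkkkkkkkkkkkkkkkkkkkkkkkkkkkkkkkkkkkkkkkk...wwwwwwwwwwwwwwwwwwwwwwwww.RRRRRRRRRRRRRRRRRRRRRRRRR.wwwwwwwwwwwwwwwwwwwwwwwwwwwwwww................................
0.075 kkkkkkkkkkkkkkkkkkkkkkkkkkkkkkkkkkkkkkkkkk...wwwwwwwwwwwwwwwwwwwwwwwww.RRRRRRRRRRRRRRRRRRRRRRRRR.wwwwwwwwwwwwwwwwwwwwwwwwwwwwwww................................
0.09 kkkkkkkkkkkkkkkkkkkkkkkkkkkkkkkkkkkkkkkkkk...wwwwwwwwwwwwwwwwwwwwwwwwwwwwwwwwwwwwwwwwwwwwwwwwwwwwwwwwwwwwwwwwwwwwwwwwwwwwwwwwwww................................
0.105 kkkkkkkkkkkkkkkkkkkkkkkkkkkkkkkkkkkkkkkkkk...wwwwwwwwwwwwwwwwwwwwwwwwwwwwwwwwwwwwwwwwwwwwwwwwwwwwwwwwwwwwwwwwwwwwwwwwwwwwwwwwwww................................
```

```bash
python3 -m pendant '[[[0,-0.1,0.05,0,5.0],[0,0,0,0,5]]]'; python3 -m pendant '[[[0,-0.1,0.05,0,5.0],[0,0,0,0,5]]]';  python3 gap.py w6 | sed -n '12,16p'
```

```text
clock: 10.4
position: [0.5998, -0.1685, 0.1247]
ee_rot: [0.782, 0.623, 0.0, -0.0]
force: [0.1, 0.1, -0.5]
finger_gap: 0.0497
finger_force: 0.0
clock: 10.6
position: [0.5988, -0.1682, 0.1242]
ee_rot: [0.782, 0.623, -0.0, -0.0]
force: [0.0, 0.2, 0.3]
finger_gap: 0.0499
finger_force: 0.0
0.075 kkkkkkkkkkkkkkkkkkkkkkkkkkkkkkkkkkkkkkkkkwwwwwwwwwwwwwwwwwwwwwwwwwwRRRRRRRRRRRRRRRRRRRRRRRRR.wwwwwwwwwwwwwwwwwwwwwwwwwwwwwww....................................
0.09 kkkkkkkkkkkkkkkkkkkkkkkkkkkkkkkkkkkkkkkkkwwwwwwwwwwwwwwwwwwwwwwwwwwwwwwwwwwwwwwwwwwwwwwwwwwwwwwwwwwwwwwwwwwwwwwwwwwwwwwwwwww....................................
0.105 kkkkkkkkkkkkkkkkkkkkkkkkkkkkkkkkkkkkkkkkkwwwwwwwwwwwwwwwwwwwwwwwwwwwwwwwwwwwwwwwwwwwwwwwwwwwwwwwwwwwwwwwwwwwwwwwwwwwwwwwwwww....................................
```

```bash
python3 -m pendant '[[[0,-0.1,0.05,0,5.0],[0,0,0,0,5]]]';python3 gap.py w7 | sed -n '13,14p'; python3 -m pendant '[[[0,-0.1,0.05,0,5.0],[0,0,0,0,5]]]';  python3 gap.py w8 | sed -n '2,16p'
```

```text
clock: 10.85
position: [0.5979, -0.168, 0.1237]
ee_rot: [0.782, 0.623, 0.0, -0.0]
force: [-0.2, 1.3, 0.8]
finger_gap: 0.0499
finger_force: 0.0
0.09 kkkkkkkkkkkkkkkkkkkkkkkkkkkkkkkkkkkkkkk.wwwwwwwwwwwwwwwwwwwwwwwwwwwwwwwwwwwwwwwwwwwwwwwwwwwwwwwwwwwwwwwwwwwwwwwwwwwwwwwwww......................................
0.105 kkkkkkkkkkkkkkkkkkkkkkkkkkkkkkkkkkkkkkkwwwwwwwwwwwwwwwwwwwwwwwwwwwwwwwwwwwwwwwwwwwwwwwwwwwwwwwwwwwwwwwwwwwwwwwwwwwwwwwwwww......................................
clock: 11.1
position: [0.5973, -0.1679, 0.1234]
ee_rot: [0.782, 0.623, 0.0, 0.0]
force: [0.4, 0.7, 0.3]
finger_gap: 0.0503
finger_force: 0.4
-0.075 kkkkkkkkkkkkkkkkkkkkkkkkkkkkkkkkk..RRRRRRRRRRRRRRRRRRRRRRRRRRRRRRRRRRRRRRRRRRR.w.RRRRRRRRwwwww...kwwwwwkkkkkkkkkkkkkkkkkkkkkkkkkkkkkkkkkkkkkkkkkkkkkkkkkkkkkkkkk
-0.06 kkkkkkkkkkkkkkkkkkkkkkkkkkkkkkkkk.RRRRRRRRRRRRRRRRRRRRRRRRRRRRRRRRRRRRRRRRRRRRRRRRRRRRRRR.wwwwwwwwwwwwwwwwkkkkkkkkkkkkkkkkkkkkkkkkkkkkkkkkkkkkkkkkkkkkkkkkkkkkk.
-0.045 kkkkkkkkkkkkkkkkkkkkkkkkkkkkkkkkkkRRRRRRRRRRRRRRRRRRRRRRRRRRRRRRRRRRRRRRRRRRRRRRRRRRRRRRRRRR.wwwwwwkkkkkkkkkkkkkkkkkkkkkkkkkkkkkkkkkkkkkkkkkk
[... 985 characters left out ...]
..................................
0.06 kkkkkkkkkkkkkkkkkkkkkkkkkkkkkkkkkkkkkwwwwwwwwwwwwwwwwwwwwwwwww.RRRRRRRRRRRRRRRRRRRRRRRRR.wwwwwwwwwwwwwwwwwwwwwwwwwwwwwww........................................
0.075 kkkkkkkkkkkkkkkkkkkkkkkkkkkkkkkkkkkkkwwwwwwwwwwwwwwwwwwwwwwwww.RRRRRRRRRRRRRRRRRRRRRRRRRwwwwwwwwwwwwwwwwwwwwwwwwwwwwwwww........................................
0.09 kkkkkkkkkkkkkkkkkkkkkkkkkkkkkkkkkkkk.wwwwwwwwwwwwwwwwwwwwwwwwwwwwwwwwwwwwwwwwwwwwwwwwwwwwwwwwwwwwwwwwwwwwwwwwwwwwwwwwwww........................................
0.105 kkkkkkkkkkkkkkkkkkkkkkkkkkkkkkkkkkkkkwwwwwwwwwwwwwwwwwwwwwwwwwwwwwwwwwwwwwwwwwwwwwwwwwwwwwwwwwwwwwwwwwwwwwwwwwwwwwwwwwww........................................
```

```bash
python3 -m pendant '[[[0,-0.1,0.05,0,5.0],[0,0,0,0,5]]]';python3 gap.py w9 | sed -n '11,14p'; python3 -m pendant '[[[0,-0.1,0.05,0,5.0],[0,0,0,0,5]]]';  python3 gap.py w10 | sed -n '11,14p'
```

```text
clock: 11.35
position: [0.597, -0.1678, 0.1234]
ee_rot: [0.782, 0.623, 0.001, 0.001]
force: [3.1, -0.1, 1.2]
finger_gap: 0.0501
finger_force: 1.8
0.06 kkkkkkkkkkkkkkkkkkkkkkkkkkkkkkkkkkkkk.wwwwwwwwwwwwwwwwwwwwwwwwwRRRRRRRRRRRRRRRRRRRRRRRRRwwwwwwwwwwwwwwwwwwwwwwwwwwwwwwww........................................
0.075 kkkkkkkkkkkkkkkkkkkkkkkkkkkkkkkkkkkkkwwwwwwwwwwwwwwwwwwwwwwwwwwRRRRRRRRRRRRRRRRRRRRRRRRRwwwwwwwwwwwwwwwwwwwwwwwwwwwwwwww........................................
0.09 kkkkkkkkkkkkkkkkkkkkkkkkkkkkkkkkkkkkkwwwwwwwwwwwwwwwwwwwwwwwwwwwwwwwwwwwwwwwwwwwwwwwwwwwwwwwwwwwwwwwwwwwwwwwwwwwwwwwwwww........................................
0.105 kkkkkkkkkkkkkkkkkkkkkkkkkkkkkkkkkkkk.wwwwwwwwwwwwwwwwwwwwwwwwwwwwwwwwwwwwwwwwwwwwwwwwwwwwwwwwwwwwwwwwwwwwwwwwwwwwwwwwww.........................................
clock: 11.6
position: [0.5966, -0.1677, 0.1234]
ee_rot: [0.782, 0.623, 0.001, 0.001]
force: [4.5, -0.5, 3.7]
finger_gap: 0.0502
finger_force: 3.1
0.06 kkkkkkkkkkkkkkkkkkkkkkkkkkkkkkkkkkkkkwwwwwwwwwwwwwwwwwwwwwwwww.RRRRRRRRRRRRRRRRRRRRRRRRR.wwwwwwwwwwwwwwwwwwwwwwwwwwwwwww........................................
0.075 kkkkkkkkkkkkkkkkkkkkkkkkkkkkkkkkkkkk.wwwwwwwwwwwwwwwwwwwwwwwww.RRRRRRRRRRRRRRRRRRRRRRRRR.wwwwwwwwwwwwwwwwwwwwwwwwwwwwwww........................................
0.09 kkkkkkkkkkkkkkkkkkkkkkkkkkkkkkkkkkkkkwwwwwwwwwwwwwwwwwwwwwwwwwwwwwwwwwwwwwwwwwwwwwwwwwwwwwwwwwwwwwwwwwwwwwwwwwwwwwwwwwww........................................
0.105 kkkkkkkkkkkkkkkkkkkkkkkkkkkkkkkkkkkkkwwwwwwwwwwwwwwwwwwwwwwwwwwwwwwwwwwwwwwwwwwwwwwwwwwwwwwwwwwwwwwwwwwwwwwwwwwwwwwwwww.........................................
```

The straightedge has stopped against the blank: the force rose to about 5 N with no further motion. I back off, lift clear and check.

```bash
python3 -m pendant '[[[0,0.2,-0.1,0,5.0],[0,0.3,-0.2,0,5.0],[0,0.3,-0.5,0,5],[0,0,-2,0,5],[0,0,-4,0,5],[0,0,-4,0,5],[0,0,-4,0,5],[-3,0,0,0,5]]]'; python3 -m pendant '[[[-3,1,0,0,5],[-2,1,0,0,5],[0,0,0,0,5]]]'; python3 gap.py w11 | cut -c1-140; cp pics/w11.png pics/v11.png
```

```text
clock: 12.45
position: [0.5983, -0.197, 0.2771]
ee_rot: [0.781, 0.625, 0.002, 0.004]
force: [1.6, -0.7, 1.1]
finger_gap: 0.0503
finger_force: 0.0
clock: 12.75
position: [0.6039, -0.2544, 0.2692]
ee_rot: [0.783, 0.622, -0.001, -0.001]
force: [0.3, 0.3, 0.3]
finger_gap: 0.0501
finger_force: 0.0
[-0.49  0.11  0.87]
-0.12 .....................................wwww....wwwwwwwwwwwwwwwwwwwwwwwwwwwwwwwwwwwwwwwwwwwwwwwwwwwwwwwwwwwwwwwwwwwwwwwwwwwwww...........
-0.105 kkkkkkkkkkkkkkkkkkkkkkkkkkkkkkkkkkkkkkwwwwwwwwwwwwwwwwwwwwwwwwwwwwwwwwwwwwwwwwwwwwwwwwwwwwwwwwwwwwwwwwwwwwwwwwwwwwwwwwwwwww..........
-0.09 kkkkkkkkkkkkkkkkkkkkkkkkkkkkkkkkkkkkwwwwwwwwwwwwwwwwwwwwwwwwwwwwwwwwwwwwwwwwwwwwwwwwwwwwwwwwwwwwwwwwwwwwwwwwwwwwwwwwwwwwww............
-0.075 kkkkkkkkkkkkkkkkkkkkkkkkkkkkkkkkkkkkkwwwwwwwwwwwwwwwwwwwwwwwww...RRRRRRRRRRRRRRRRRRRRRR.wwwwwwwwwwwwwwwwwwwwwwwwwwwwwwwwwwww.........
-0.06 kkkkkkkkkkkkkkkkkkkkkkkkkkkkkkkkkkkkkkwwwwwwwwwwwwwwwwwwwwwww..RRRRRRRRR...RRRRRRRRRRRR..wwwwwwwwwwwwwwwwwwwwwwwwwwwwwwwwww...........
-0.045 kkkkkkkkkkkkkkkkkkkkkkkkRRRRRRRRRRRRRRRRRRRRRRRRRRRRRRRRRRRRRRRRRRRRRRRRRR
[... 205 characters left out ...]
15 kkkkkkkkkkkkkkkkkkkkkkkkRRRRRRRRRRRRRRRRRRRRRRRRRRRRRRRRRRRRRRRRRRRRRRRRRRRRRRRRRRRRRRRRR..wwwwwwwwwwwwwwwwwwwwwwwwwwwwwww...........
0.0 kkkkkkkkkkkkkkkkkkkkkkkkkRRRRRRRRRRRRRRRRRRRRRRRRRRRRRRRRRRRRRRRRRRRRRRRRRRRRRRRRRRRRRRRR..wwwwwwwwwwwwwwwwwwwwwwwwwwwwww...............
0.015 kkkkkkkkkkkkkkkkkkkkkkkkRRRRRRRRRRRRRRRRRRRRRRRRRRRRRRRRRRRRRRRRRRRRRRRRRRRRRRRRRRRRRRRRR..wwwwwwwwwwwwwwwwwwwwwwwwwwwwwwww...........
0.03 kkkkkkkkkkkkkkkkkkkkkkkkkRRRRRRRRRRRRRRRRRRRRRRRRRRRRRRRRRRRRRRRRRRRRRRRRRRRRRRRRRRRRRRRRwwwwwwwwwwwwwwwwwwwwwwwwwwwwwwwww.............
0.045 kkkkkkkkkkkkkkkkkkkkkkkkRRRRRRRRRRRRRRRRRRRRRRRRRRRRRRRRRRRRRRRRRRRRRRRRRRRRRRRRRRRRRRRRRwwwwwwwwwwwwwwwwwwwwwwwwwwwwwwwww............
```

View pics/v11.png

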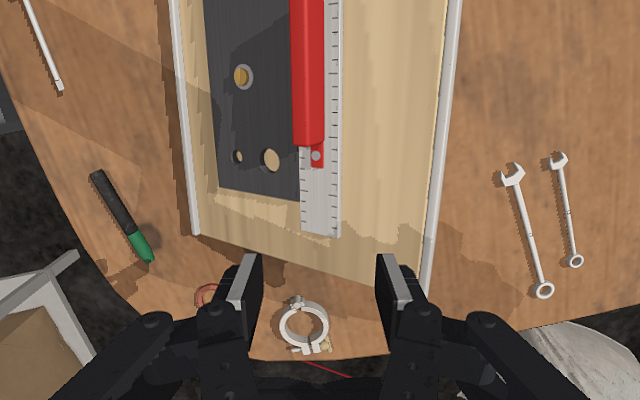

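The view shows the straightedge's edge at column 301, tight against the blank with no wood between them. Its end is at row 237 and the blank corner at row 201. That overhang of about 36 mm against an ideal 30 mm puts it about 6 mm off centre. The gripper is clear.

```bash
python3 -c "
from station import env
print(env.finish_job())"
```

```text
the job is handed in; nothing more can be done
None
```

I laid the straightedge flat on the board, flush along the blank's top edge and about 6 mm off centre, let go of it and handed the job in at about 13 s; the hand-in returned no verdict.

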